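# Lay out a septum-change kit in the instrument tray

## Task

Load the kit for the next septum change into the shallow steel tray: the round septa tin, the rubber stopper and the one short vial (not the tall ones). Put all three inside the tray, each standing upright on the tray's floor, in any order and anywhere in the tray.

Things in the scene. Friction and masses are not known exactly. Their poses are not given: they have to be found in the camera images.
- tray: Shallow open rectangular stainless steel tray that does not move, on the worktop to the right of the pale bench mat. Outside 250 mm along its own x, 180 mm along its own y, walls 3 mm thick, rim 32 mm above the worktop (35 mm with the rolled edge); a small grip bar stands 17 mm out from each end. Inside 244 x 174 mm. Origin at the centre of its underside; the inner floor lies 3 mm above the origin. z points up.
- tin: Round flat tin with a white body and a wider blue lid that is fixed to it: 62 mm in diameter over the lid (60 mm below it), 30 mm high. Stands upright on the bench mat (a pale rigid board 3 mm thick). Origin at the centre of its underside, z up through the lid. 70 g.
- short_vial: Short clear glass vial with a black screw cap fixed on it, 27 mm in diameter, 62 mm high, standing upright on the bench mat; the other vials about are 95 mm high. Grasp body or cap. Origin at the centre of its underside, z up through the cap. 55 g.
- stopper: Black rubber stopper, slightly tapered, 24 mm in diameter, 25 mm high, standing upright on the bench mat. Origin at the centre of its underside, z up. 20 g.
Mind the look-alikes: they are no part of the job. Of the things like the short_vial, leave any that is red; of the rest the smaller one is meant. Of the things shaped like the stopper, the black one is meant.

How it is judged:
By the outcome, as a careful person would: the job done as asked, in the order asked, and still so for the second after the job is handed in, with the robot touching nothing.
It also fails if it takes over 72 s, if anything falls off the work surface, if the arm or the gripper's body presses on something with over 40 N, if the wrist force passes 120 N, or if a joint passes its speed limit or range.

## Robot

A 6-joint arm with a two-finger parallel gripper is mounted at the origin on a cart in front of the work surface, level with it; the furniture and walls round the work are solid. World frame = base frame: x ahead of the robot, y to its left, z up, the work surface at z = 0. Lengths are in m, angles in rad, forces in N, time in s.
With the tool pointing down it reaches from about 0.225 to 0.875 m from the base axis. Payload 3.4 kg.
Tool frame: the origin (TCP) lies at the very end of the fingers, on their centre line; the grasp point (between the pads) lies 19 mm behind it; z points along the fingers, y is the line along which they close (so a half turn about z gives the same grasp; the last joint's range is limited). The gripper opens to 85 mm and grips with 20 to 120 N. Pads are 22 mm wide; open, the fingers measure 114 mm over their backs; the gripper's body (76 mm by 85 mm) begins 54 mm behind the grasp point. The pads swing forward as they close: fully open they stand 13 mm farther back than shut.
Start: joints at [-1.384, 0.276, 1.505, -0, 1.361, -0.121], TCP at [0.174, -0.548, 0.231] pointing down, gripper open.
Joint ranges: [-2.89, 2.89], [-0.75, 2.08], [0.22, 2.7], [-1.18, 4.32], [0.11, 2.71], [-2.7, 2.7]. Speed limits (rad/s): [2.57, 2.57, 3.14, 3.14, 3.14, 3.14].

## Interface

Orientations are given as a unit quaternion [w, x, y, z].
In Python, from rig import get_state, optics, sign_off gives the robot as it stands.
- The arm moves only by the tool send_rows, never from a script. Its argument "increments" is a list of rows, each an object with "gripper": the gripper's target within -1 to 1 (shut at 1, half-way at 0, fully open at -1); "linear": the shift along the world's x, y, z in m, a list of three; "delta_rot": the turn, a rotation vector about the world's x, y, z in rad, a list of three. In form: [{"gripper": gripper, "linear": [dx, dy, dz], "delta_rot": [rx, ry, rz]}, ...]. A call has 1 to 8 rows; each row is the pose to reach, as a shift and turn from the pose commanded when the call began; what a row does not reach only later rows make up. A row lasts 1/10 s, in which the tool goes at most 50 mm and 8.59 degrees, less where a joint would pass 70% of its speed; a pose out of reach is approached as far as the arm can. A call with a gripper value outside its range is refused whole. The fingers move at their own pace and stop on an object; "newtons" is the grip in N (left out, the last holds). Time passes only in rows, so rows that repeat a pose let the fingers close. It gives the time, the measured TCP pose, the force, the opening and the grip force at its end, in the units of the state.
- get_state(): the state, without advancing time (a new reading comes with each control period).
- optics.get_image(name): name is "side" or "top"; returns a dict with "pixels" (400x640x3 uint8, blue, green, red), "K" (3x3 intrinsics, pixels), "rvec" (rotation vector, rad) and "tvec" (3), from world to camera coordinates, as OpenCV has them. Camera axes: x right, y down, z forward; pixel columns grow to the right and rows downward; lengths in m; the calibration is good to about 2 mm. A picture is of the moment at which its call begins. There is no depth.
- sign_off(): hands the job in; it is judged then, once.
The state is a dict: "clock": time; "qpos": joint angles; "qd": joint speeds; "effort": joint torques, N m; "position": TCP position; "ee_rot": TCP orientation; "contact_force": force on the tool from outside, world axes, zero at the start; "moment": the same for the moment, N m; "width": finger opening in m; "gripper_force": force on a finger pad.
Only numpy, scipy, OpenCV 4.12 (cv2) and the standard library are available. Lean on these libraries where they do the work, as an engineer would, in place of code of your own. Each camera call takes 0.05 s, during which the arm holds its last target. There are 200 camera calls.

## Working session

There is one attempt and no reset: what is moved stays moved. The work goes in short steps, Python scripts to look and compute and a tool call to move; the robot and the scene stay as the last step left them, time stands still between calls to the robot, and variables do not carry over. Pictures are saved under pics/ and viewed, at most 10 in all, crops included, and the job is handed in when it is done.

Besides the shell and the picture viewer there is one more tool, called by a JSON object that holds its "op" and its "data", one argument or row to a line. send_rows: Moves the arm, as the interface text tells. Its arguments: {"type":"object","properties":{"increments":{"type":"array"},"newtons":{"type":"number"}},"required":["increments"]}

```bash
mkdir -p pics; ls; cat > h.py <<'E'
import cv2,numpy as np
from rig import get_state,optics,sign_off
def cam(n):
    d=optics.get_image(n); R,_=cv2.Rodrigues(np.array(d["rvec"],float)); return d["pixels"],np.array(d["K"],float),R,np.array(d["tvec"],float).ravel()
def ray(c,u,v,z):
    _,K,R,t=c; o=-R.T@t; d=R.T@np.linalg.inv(K)@np.array([u,v,1.]); return o+d*(z-o[2])/d[2]
def proj(c,p):
    _,K,R,t=c; q=K@(R@np.array(p,float)+t); return q[:2]/q[2]
E
python3 - <<'E'
from h import *
for n in("top","side"):
    c=cam(n); cv2.imwrite(f"pics/{n}0.png",c[0]); print(n,-c[2].T@c[3],c[1][0,0])
s=get_state(); print(s)
E
```

```text
pics
top [ 0.46640939 -0.13316968  0.86286424] 419.29380630141566
side [ 1.21155119 -0.69669517  0.62932888] 449.365912577375
{'clock': 0.1, 'qpos': array([-1.38399227e+00,  2.76524165e-01,  1.50600739e+00,  1.74833167e-06,
        1.36072216e+00, -1.20983793e-01]), 'qd': array([ 3.96311864e-04,  1.32516714e-04, -2.32141907e-03,  5.88889748e-05,
        1.70017507e-03,  8.65322763e-04]), 'effort': array([ 1.48324489e-03, -4.17700052e+01, -2.46405101e+01, -1.34341976e-04,
        5.79892279e-03, -9.01500272e-06]), 'position': array([ 0.1741116 , -0.54750266,  0.23053021]), 'ee_rot': array([-8.30111262e-04,  9.88181370e-01,  1.53286955e-01, -2.64736783e-05]), 'contact_force': array([-1.26996261, -0.69753684, -0.78325792]), 'moment': array([-0.00016262, -0.0238921 , -0.04772264]), 'gripper_force': 0.0, 'width': 0.08532030759870093}
```

View pics/top0.png

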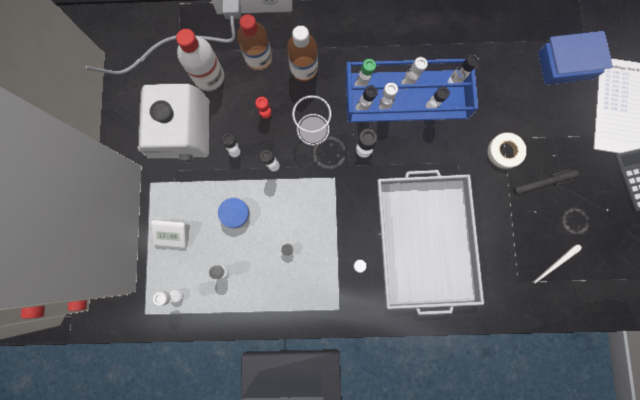

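View pics/side0.png

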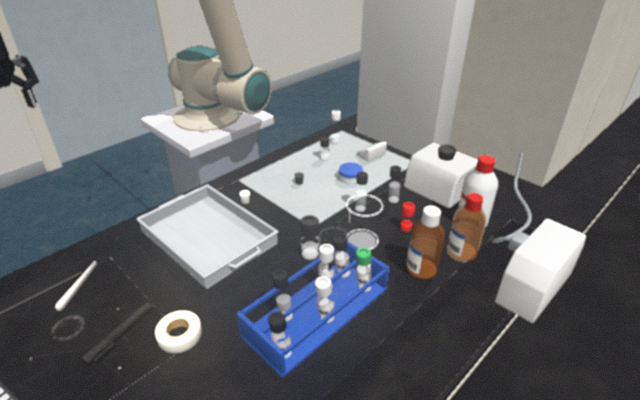

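Candidates in the top view:
- **Vial:** (217,272) on the mat. Others are at (232,146), (270,160) and (366,143), with a red one at (264,107) and several in the rack.
- **Stopper:** the black one at (287,250). White ones are at (360,266), (176,297) and (160,298).
- **Tin:** (233,213), the only one.

I'll check with one close crop.

```bash
python3 - <<'E'
from h import *
a=cv2.imread("pics/top0.png")[120:320,140:380]; b=cv2.imread("pics/side0.png")[100:220,230:430]
a=cv2.resize(a,(480,400),interpolation=2); b=cv2.resize(b,(310,186)) if 0 else cv2.resize(b,(600,360),interpolation=2)
a=cv2.resize(a,(288,240)) if 0 else a
cv2.imwrite("pics/c1.png",cv2.resize(np.vstack([np.pad(cv2.resize(a,(288,240)),((0,0),(0,312),(0,0))),b]),None,fx=1,fy=1))
c=cam("top");s=cam("side")
# tray inner corners etc, quick points
for n,u,v,z in[("tin",233,213,.033),("stopper",287,249,.028),("vialcap",217,272,.065),("v2",232,141,.06),("v3",269,155,.06),("v4",366,137,.095)]:
    p=ray(c,u,v,z);print(n,p.round(3),"side px",proj(s,p).round(),"base px top",proj(c,[*p[:2],.003]).round())
for u,v in[(379,178),(470,175),(481,304),(387,307)]: print(ray(c,u,v,.035).round(3))
E
```

```text
tin [0.581 0.046 0.033] side px [349. 168.] base px top [236. 215.]
stopper [ 0.506 -0.061  0.028] side px [298. 174.] base px top [288. 250.]
vialcap [0.465 0.068 0.065] side px [322. 138.] base px top [225. 272.]
v2 [0.722 0.043 0.06 ] side px [394. 181.] base px top [238. 149.]
v3 [ 0.691 -0.031  0.06 ] side px [363. 188.] base px top [272. 162.]
v4 [ 0.711 -0.22   0.095] side px [309. 216.] base px top [362. 150.]
[ 0.643 -0.249  0.035]
[ 0.644 -0.432  0.035]
[ 0.392 -0.431  0.035]
[ 0.391 -0.252  0.035]
```

View pics/c1.png

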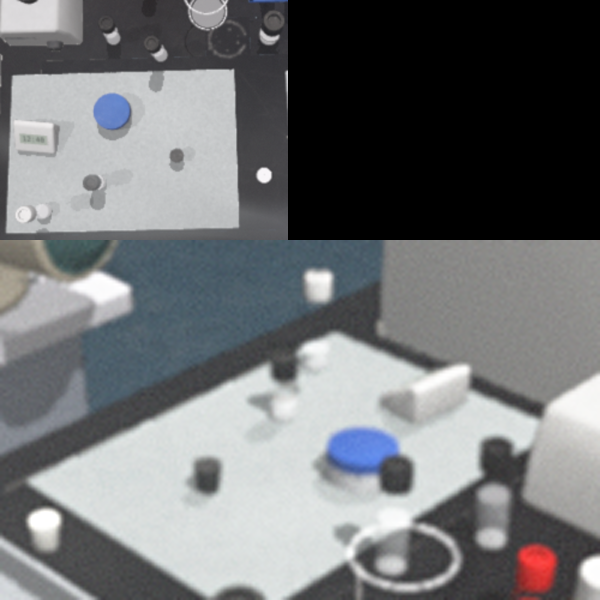

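The crop shows:
- **Vial:** the mat vial's cap is at side pixel (325,142), where a 62 mm vial should project. The two vials behind the mat project taller, so they aren't the short one.
- **Stopper:** the black one is at side (299,175).
- **Tin:** at side (351,170).

All three match the top-view rays. I'll set out for the tin.

{"op": "send_rows", "data": {
  "increments": [
    {"gripper":-1,"linear":[0.025,0.04,-0.005],"delta_rot":[0,0,-0.1]},
    {"gripper":-1,"linear":[0.05,0.075,-0.01],"delta_rot":[0,0,-0.2]},
    {"gripper":-1,"linear":[0.075,0.112,-0.015],"delta_rot":[0,0,-0.3]},
    {"gripper":-1,"linear":[0.1,0.15,-0.02],"delta_rot":[0,0,-0.308]},
    {"gripper":-1,"linear":[0.127,0.188,-0.025],"delta_rot":[0,0,-0.308]},
    {"gripper":-1,"linear":[0.155,0.225,-0.03],"delta_rot":[0,0,-0.308]},
    {"gripper":-1,"linear":[0.18,0.262,-0.035],"delta_rot":[0,0,-0.308]},
    {"gripper":-1,"linear":[0.204,0.298,-0.04],"delta_rot":[0,0,-0.308]}
  ],
  "newtons": 30
}}

```text
clock: 1.0
position: [0.3789, -0.2483, 0.1912]
ee_rot: [0.0, 1.0, -0.0, 0.0]
contact_force: [0.3, -0.2, -0.1]
width: 0.0855
gripper_force: 0.0
```

```bash
python3 - <<'E'
from h import *
im=cv2.imread("pics/top0.png"); c=cam("top"); hsv=cv2.cvtColor(im,cv2.COLOR_BGR2HSV)
blue=cv2.inRange(hsv,(100,100,60),(130,255,255)); dark=cv2.inRange(im,(0,0,0),(105,105,105))
for n,m,(x0,x1,y0,y1),z in[("tin",blue,(200,260,190,240),.033),("stopper",dark,(275,300,238,262),.028),("vial",dark,(203,232,260,285),.065)]:
    k=np.zeros_like(m);k[y0:y1,x0:x1]=m[y0:y1,x0:x1]
    q=max(cv2.findContours(k,0,1)[0],key=cv2.contourArea);(u,v),r=cv2.minEnclosingCircle(q);print(n,round(u,1),round(v,1),round(r,1),ray(c,u,v,z).round(4))
E
```

```text
tin 232.8 212.5 14.9 [0.5818 0.0462 0.033 ]Traceback (most recent call last):
  File "<stdin>", line 6, in <module>
ValueError: max() iterable argument is empty
```

{"op": "send_rows", "data": {
  "increments": [
    {"gripper":-1,"linear":[0.028,0.04,-0.01],"delta_rot":[0,0,0]},
    {"gripper":-1,"linear":[0.055,0.08,-0.02],"delta_rot":[0,0,0]},
    {"gripper":-1,"linear":[0.083,0.12,-0.03],"delta_rot":[0,0,0]},
    {"gripper":-1,"linear":[0.11,0.16,-0.04],"delta_rot":[0,0,0]},
    {"gripper":-1,"linear":[0.138,0.2,-0.05],"delta_rot":[0,0,0]},
    {"gripper":-1,"linear":[0.166,0.24,-0.06],"delta_rot":[0,0,0]},
    {"gripper":-1,"linear":[0.194,0.28,-0.07],"delta_rot":[0,0,0]},
    {"gripper":-1,"linear":[0.203,0.295,-0.08],"delta_rot":[0,0,0]}
  ]
}}

```text
clock: 1.85
position: [0.584, 0.0484, 0.1107]
ee_rot: [-0.001, 1.0, 0.001, 0.001]
contact_force: [-0.6, 0.1, -0.6]
width: 0.0856
gripper_force: 0.0
```

```bash
python3 - <<'E'
from h import *
c=cam("top");s=cam("side"); print(get_state()["position"])
cv2.imwrite("pics/o2.png",np.hstack([cv2.resize(c[0][140:300,140:340],(400,320)),cv2.resize(s[0][60:220,250:450],(400,320))]))
im=cv2.imread("pics/top0.png",0)
print(im[238:262:2,275:301:2]); print(im[260:286:2,203:233:2])
E
```

```text
[0.58116063 0.04692162 0.10942469]
[[200 202 202 204 203 202 196 202 201 200 200 200 201]
 [200 204 202 201 203 201 195 200 203 196 204 199 197]
 [200 202 201 199 202 203 197 197 201 200 194 187 198]
 [200 200 199 196 191 146 129 135 182 185 187 188 183]
 [199 199 198 189 112 107 107 109 125 181 183 185 186]
 [198 198 199 160 109 111 108 114 116 170 185 182 183]
 [198 199 198 153 110 113 105 109 112 164 182 177 183]
 [198 200 199 182 114 111 109 108 109 180 184 182 185]
 [199 202 203 191 133 111 108 109 138 189 194 193 193]
 [197 200 197 161 144 143 143 144 148 162 198 198 196]
 [200 198 198 184 145 143 143 148 148 190 199 200 199]
 [201 201 199 197 157 145 144 144 147 191 196 198 203]]
[[198 196 197 198 199 197 197 198 200 200 201 196 200 197 198]
 [198 196 197 194 200 196 197 193 197 197 197 197 197 197 197]
 [195 195 197 196 198 198 194 194 193 197 194 196 195 194 194]
 [197 198 197 198 189 148 136 136 132 167 210 180 184 186 189]
 [199 198 196 189 128 120 123 130 127 120 180 204 188 186 187]
 [197 197 195 145 117 121 125 124 127 118 128 205 183 184 185]
 [198 199 198 127 110 120 122 124 123 114 120 206 180 183 184]
 [198 199 196 145 111 113 119 121 121 107 137 205 171 182 185]
 [199 198 198 182 114 110 110 112 108 112 197 167 148 188 190]
 [196 199 200 198 186 129 128 112 121 146 158 152 165 196 198]
 [198 200 201 197 198 194 197 152 149 148 153 154 172 199 196]
 [197 195 187 182 184 183 189 147 150 150 148 150 164 199 197]
 [183 185 187 184 180 182 174 138 149 150 148 149 164 199 199]]
```

View pics/o2.png

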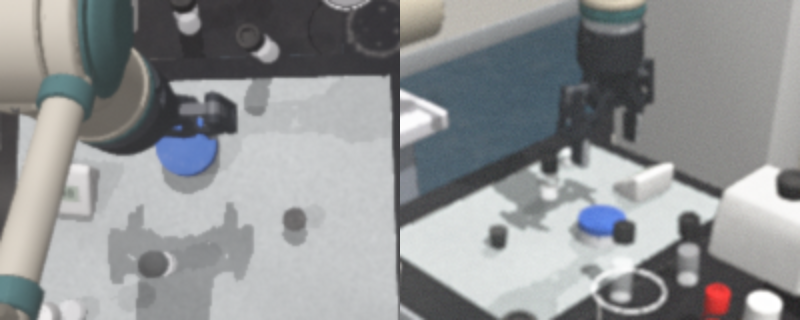

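The gripper hangs over the tin (top crop: lid at (187,150), finger at (225,115)), and nothing stands in the way. I'll go down, close and lift.

{"op": "send_rows", "data": {
  "increments": [
    {"gripper":-1,"linear":[0,0,-0.03],"delta_rot":[0,0,0]},
    {"gripper":-1,"linear":[0,0,-0.06],"delta_rot":[0,0,0]},
    {"gripper":-1,"linear":[0,0,-0.085],"delta_rot":[0,0,0]},
    {"gripper":-1,"linear":[0,0,-0.1],"delta_rot":[0,0,0]},
    {"gripper":-1,"linear":[0,0,-0.109],"delta_rot":[0,0,0]},
    {"gripper":-1,"linear":[0,0,-0.109],"delta_rot":[0,0,0]},
    {"gripper":0,"linear":[0,0,-0.109],"delta_rot":[0,0,0]},
    {"gripper":0,"linear":[0,0,-0.109],"delta_rot":[0,0,0]}
  ]
}}

```text
clock: 2.75
position: [0.5821, 0.0446, 0.0038]
ee_rot: [0.0, 1.0, -0.0, 0.001]
contact_force: [-1.0, -0.6, 2.8]
width: 0.0612
gripper_force: 32.4
```

{"op": "send_rows", "data": {
  "increments": [
    {"gripper":1,"linear":[0,0,0],"delta_rot":[0,0,0]},
    {"gripper":1,"linear":[0,0,0],"delta_rot":[0,0,0]},
    {"gripper":1,"linear":[0,0,0],"delta_rot":[0,0,0]},
    {"gripper":1,"linear":[0,0,0],"delta_rot":[0,0,0]}
  ]
}}

```text
clock: 3.15
position: [0.5821, 0.0447, 0.0038]
ee_rot: [0.0, 1.0, 0.0, 0.001]
contact_force: [-1.0, -1.6, 5.9]
width: 0.0609
gripper_force: 32.6
```

{"op": "send_rows", "data": {
  "increments": [
    {"gripper":1,"linear":[0,0,0.015],"delta_rot":[0,0,0]},
    {"gripper":1,"linear":[0,0,0.04],"delta_rot":[0,0,0]},
    {"gripper":1,"linear":[0,0,0.07],"delta_rot":[0,0,0]},
    {"gripper":1,"linear":[0,0,0.1],"delta_rot":[0,0,0]},
    {"gripper":1,"linear":[0,-0.03,0.11],"delta_rot":[0,0,0]},
    {"gripper":1,"linear":[0,-0.07,0.11],"delta_rot":[0,0,0]},
    {"gripper":1,"linear":[0,-0.11,0.11],"delta_rot":[0,0,0]},
    {"gripper":1,"linear":[0,-0.15,0.11],"delta_rot":[0,0,0]}
  ]
}}

```text
clock: 3.95
position: [0.5811, -0.1061, 0.1128]
ee_rot: [0.0, 1.0, 0.0, 0.0]
contact_force: [0.4, -0.7, -1.1]
width: 0.0609
gripper_force: 32.9
```

{"op": "send_rows", "data": {
  "increments": [
    {"gripper":1,"linear":[0.002,-0.04,0],"delta_rot":[0,0,0]},
    {"gripper":1,"linear":[0.004,-0.08,0],"delta_rot":[0,0,0]},
    {"gripper":1,"linear":[0.006,-0.12,0],"delta_rot":[0,0,0]},
    {"gripper":1,"linear":[0.008,-0.16,0],"delta_rot":[0,0,0]},
    {"gripper":1,"linear":[0.008,-0.2,0],"delta_rot":[0,0,0]},
    {"gripper":1,"linear":[0.008,-0.225,0],"delta_rot":[0,0,0]},
    {"gripper":1,"linear":[0.008,-0.236,0],"delta_rot":[0,0,0]},
    {"gripper":1,"linear":[0.008,-0.236,0],"delta_rot":[0,0,0]}
  ]
}}

```text
clock: 4.75
position: [0.589, -0.342, 0.1121]
ee_rot: [-0.0, 1.0, -0.001, -0.0]
contact_force: [0.2, 0.5, -0.3]
width: 0.0607
gripper_force: 32.9
```

```bash
python3 - <<'E'
from h import *
c=cam("top");s=cam("side"); x=get_state();print(x["position"],x["width"],x["gripper_force"])
cv2.imwrite("pics/o3.png",np.hstack([cv2.resize(c[0][150:320,350:510],(376,400)),cv2.resize(s[0][80:290,120:330],(400,400))]))
E
```

```text
[ 0.589004   -0.33951391  0.11214325] 0.06090535125582322 32.87983775138855
```

View pics/o3.png

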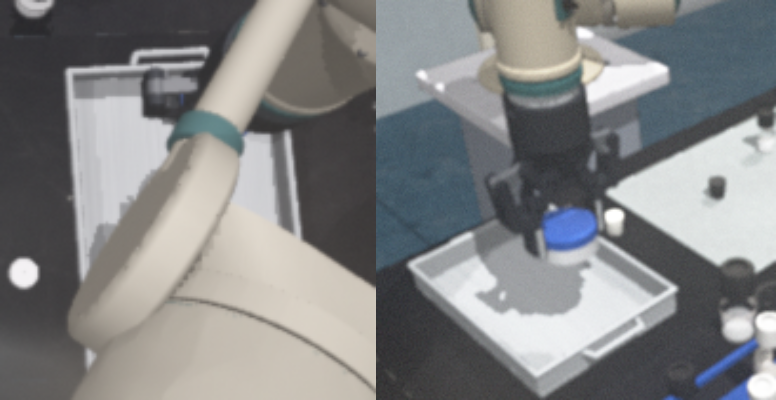

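The tin is held level over the tray (side crop: lid at (570,228)), inside the walls. I'll lower and release it.

{"op": "send_rows", "data": {
  "increments": [
    {"gripper":1,"linear":[0,0,-0.03],"delta_rot":[0,0,0]},
    {"gripper":1,"linear":[0,0,-0.06],"delta_rot":[0,0,0]},
    {"gripper":1,"linear":[0,0,-0.085],"delta_rot":[0,0,0]},
    {"gripper":1,"linear":[0,0,-0.1],"delta_rot":[0,0,0]},
    {"gripper":1,"linear":[0,0,-0.105],"delta_rot":[0,0,0]},
    {"gripper":1,"linear":[0,0,-0.108],"delta_rot":[0,0,0]},
    {"gripper":1,"linear":[0,0,-0.108],"delta_rot":[0,0,0]}
  ]
}}

```text
clock: 5.55
position: [0.5899, -0.341, 0.0052]
ee_rot: [0.0, 1.0, 0.0, 0.001]
contact_force: [-0.7, -0.9, -0.4]
width: 0.0609
gripper_force: 32.9
```

{"op": "send_rows", "data": {
  "increments": [
    {"gripper":-0.7,"linear":[0,0,0],"delta_rot":[0,0,0]},
    {"gripper":-1,"linear":[0,0,0],"delta_rot":[0,0,0]},
    {"gripper":-1,"linear":[0,0,0],"delta_rot":[0,0,0]},
    {"gripper":-1,"linear":[0,0,0.015],"delta_rot":[0,0,0]},
    {"gripper":-1,"linear":[0,0,0.04],"delta_rot":[0,0,0]},
    {"gripper":-1,"linear":[0,0,0.07],"delta_rot":[0,0,0]},
    {"gripper":-1,"linear":[0,0,0.1],"delta_rot":[0,0,0]},
    {"gripper":-1,"linear":[0,0,0.12],"delta_rot":[0,0,0]}
  ]
}}

```text
clock: 6.35
position: [0.5902, -0.3417, 0.1284]
ee_rot: [0.001, 1.0, -0.0, 0.002]
contact_force: [-0.1, 0.2, 0.8]
width: 0.0852
gripper_force: 0.0
```

{"op": "send_rows", "data": {
  "increments": [
    {"gripper":-0.3,"linear":[-0.011,0.037,0],"delta_rot":[0,0,0]},
    {"gripper":-0.3,"linear":[-0.023,0.075,0],"delta_rot":[0,0,0]},
    {"gripper":-0.3,"linear":[-0.035,0.115,0],"delta_rot":[0,0,0]},
    {"gripper":-0.3,"linear":[-0.047,0.155,0],"delta_rot":[0,0,0]},
    {"gripper":-0.3,"linear":[-0.059,0.195,0],"delta_rot":[0,0,0]},
    {"gripper":-0.3,"linear":[-0.071,0.235,-0.01],"delta_rot":[0,0,0]},
    {"gripper":-0.3,"linear":[-0.081,0.27,-0.02],"delta_rot":[0,0,0]},
    {"gripper":-0.3,"linear":[-0.084,0.28,-0.04],"delta_rot":[0,0,0]}
  ]
}}

```text
clock: 7.15
position: [0.5047, -0.0581, 0.0864]
ee_rot: [-0.0, 1.0, 0.001, 0.002]
contact_force: [-0.0, -1.0, 0.9]
width: 0.0558
gripper_force: 0.0
```

```bash
python3 - <<'E'
from h import *
c=cam("top");s=cam("side"); x=get_state();print(x["position"],x["width"])
im=cv2.imread("pics/top0.png",0)
for n,(x0,x1,y0,y1),z,th in[("stopper",(275,300,238,256),.028,125),("vial",(203,230,260,279),.065,135)]:
    q=max(cv2.findContours(((im[y0:y1,x0:x1]<th)*255).astype(np.uint8),0,1)[0],key=cv2.contourArea);(u,v),r=cv2.minEnclosingCircle(q);print(n,round(u+x0,1),round(v+y0,1),round(r,1),ray(c,u+x0,v+y0,z).round(4))
cv2.imwrite("pics/o4.png",np.hstack([cv2.resize(c[0][160:320,340:500],(400,400)),cv2.resize(s[0][100:290,130:320],(400,400))]))
E
```

```text
[ 0.50287465 -0.0589829   0.08375318] 0.05583789250541124
stopper 286.9 249.6 5.5 [ 0.5053 -0.0607  0.028 ]
vial 216.0 271.5 7.2 [0.4661 0.0702 0.065 ]
```

View pics/o4.png

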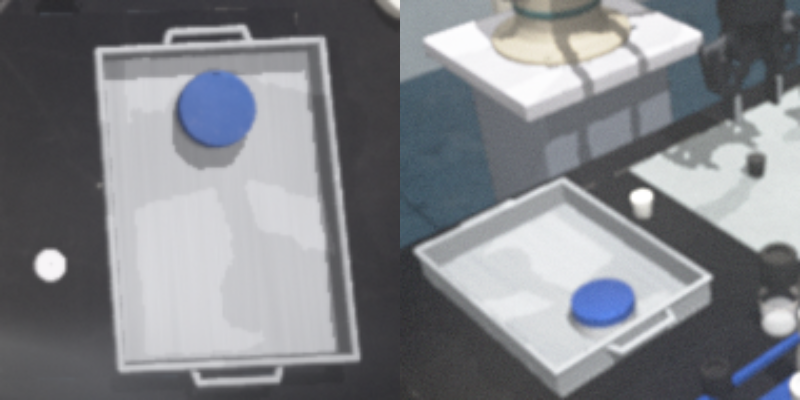

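The tin stands flat in the tray (top crop: (217,108)) and clear of the walls. Next is the stopper.

{"op": "send_rows", "data": {
  "increments": [
    {"gripper":-0.3,"linear":[0,0,-0.025],"delta_rot":[0,0,0]},
    {"gripper":-0.3,"linear":[0,0,-0.05],"delta_rot":[0,0,0]},
    {"gripper":-0.3,"linear":[0,0,-0.07],"delta_rot":[0,0,0]},
    {"gripper":-0.3,"linear":[0,0,-0.079],"delta_rot":[0,0,0]},
    {"gripper":-0.3,"linear":[0,0,-0.079],"delta_rot":[0,0,0]},
    {"gripper":0.2,"linear":[0,0,-0.079],"delta_rot":[0,0,0]},
    {"gripper":1,"linear":[0,0,-0.079],"delta_rot":[0,0,0]},
    {"gripper":1,"linear":[0,0,-0.079],"delta_rot":[0,0,0]}
  ],
  "newtons": 22
}}

```text
clock: 8.05
position: [0.5063, -0.0614, 0.0066]
ee_rot: [0.0, 1.0, -0.0, 0.001]
contact_force: [-1.2, -0.4, 3.5]
width: 0.0233
gripper_force: 22.1
```

{"op": "send_rows", "data": {
  "increments": [
    {"gripper":1,"linear":[0,0,0],"delta_rot":[0,0,0]},
    {"gripper":1,"linear":[0,0,0],"delta_rot":[0,0,0]},
    {"gripper":1,"linear":[0,0,0],"delta_rot":[0,0,0]}
  ]
}}

```text
clock: 8.35
position: [0.5063, -0.0615, 0.0066]
ee_rot: [0.001, 1.0, 0.0, 0.001]
contact_force: [-1.2, -1.6, 6.1]
width: 0.0229
gripper_force: 22.3
```

{"op": "send_rows", "data": {
  "increments": [
    {"gripper":1,"linear":[0,0,0.015],"delta_rot":[0,0,0]},
    {"gripper":1,"linear":[0,0,0.05],"delta_rot":[0,0,0]},
    {"gripper":1,"linear":[0,0,0.09],"delta_rot":[0,0,0]},
    {"gripper":1,"linear":[-0.005,-0.02,0.11],"delta_rot":[0,0,0]},
    {"gripper":1,"linear":[-0.014,-0.06,0.11],"delta_rot":[0,0,0]},
    {"gripper":1,"linear":[-0.024,-0.1,0.11],"delta_rot":[0,0,0]},
    {"gripper":1,"linear":[-0.033,-0.14,0.11],"delta_rot":[0,0,0]},
    {"gripper":1,"linear":[-0.042,-0.18,0.11],"delta_rot":[0,0,0]}
  ]
}}

```text
clock: 9.15
position: [0.4626, -0.2422, 0.1157]
ee_rot: [0.0, 1.0, 0.0, 0.0]
contact_force: [0.3, 0.0, -0.3]
width: 0.023
gripper_force: 21.9
```

{"op": "send_rows", "data": {
  "increments": [
    {"gripper":1,"linear":[-0.01,-0.04,0],"delta_rot":[0,0,0]},
    {"gripper":1,"linear":[-0.019,-0.08,0],"delta_rot":[0,0,0]},
    {"gripper":1,"linear":[-0.024,-0.1,0],"delta_rot":[0,0,0]},
    {"gripper":1,"linear":[-0.024,-0.1,-0.03],"delta_rot":[0,0,0]},
    {"gripper":1,"linear":[-0.024,-0.1,-0.065],"delta_rot":[0,0,0]},
    {"gripper":1,"linear":[-0.024,-0.1,-0.095],"delta_rot":[0,0,0]},
    {"gripper":1,"linear":[-0.024,-0.1,-0.105],"delta_rot":[0,0,0]},
    {"gripper":1,"linear":[-0.024,-0.1,-0.108],"delta_rot":[0,0,0]}
  ]
}}

```text
clock: 9.95
position: [0.438, -0.3398, 0.0066]
ee_rot: [-0.001, 1.0, 0.0, -0.002]
contact_force: [-2.7, 2.7, 8.2]
width: 0.0229
gripper_force: 22.5
```

{"op": "send_rows", "data": {
  "increments": [
    {"gripper":1,"linear":[0,0,-0.001],"delta_rot":[0,0,0]},
    {"gripper":0.2,"linear":[0,0,-0.001],"delta_rot":[0,0,0]},
    {"gripper":0,"linear":[0,0,-0.001],"delta_rot":[0,0,0]},
    {"gripper":-0.2,"linear":[0,0,-0.001],"delta_rot":[0,0,0]},
    {"gripper":-0.2,"linear":[0,0,0.015],"delta_rot":[0,0,0]},
    {"gripper":-0.2,"linear":[0,0,0.05],"delta_rot":[0,0,0]},
    {"gripper":-0.2,"linear":[0,0,0.09],"delta_rot":[0,0,0]},
    {"gripper":-0.2,"linear":[0,0,0.12],"delta_rot":[0,0,0]}
  ]
}}

```text
clock: 10.75
position: [0.4399, -0.3416, 0.13]
ee_rot: [0.001, 1.0, -0.0, 0.001]
contact_force: [0.5, 0.1, 0.4]
width: 0.0513
gripper_force: 0.0
```

{"op": "send_rows", "data": {
  "increments": [
    {"gripper":-0.3,"linear":[0.003,0.04,0],"delta_rot":[0,0,0]},
    {"gripper":-0.3,"linear":[0.005,0.08,0],"delta_rot":[0,0,0]},
    {"gripper":-0.3,"linear":[0.008,0.12,0],"delta_rot":[0,0,0]},
    {"gripper":-0.3,"linear":[0.01,0.16,0],"delta_rot":[0,0,0]},
    {"gripper":-0.3,"linear":[0.013,0.2,0],"delta_rot":[0,0,0]},
    {"gripper":-0.3,"linear":[0.016,0.24,0],"delta_rot":[0,0,0]},
    {"gripper":-0.3,"linear":[0.018,0.28,0],"delta_rot":[0,0,0]},
    {"gripper":-0.3,"linear":[0.02,0.32,0],"delta_rot":[0,0,0]}
  ]
}}

```text
clock: 11.55
position: [0.4594, -0.0195, 0.128]
ee_rot: [0.0, 1.0, -0.0, 0.001]
contact_force: [1.2, 0.1, 0.7]
width: 0.0555
gripper_force: 0.0
```

{"op": "send_rows", "data": {
  "increments": [
    {"gripper":-0.3,"linear":[0.003,0.04,0],"delta_rot":[0,0,0]},
    {"gripper":-0.3,"linear":[0.005,0.075,0],"delta_rot":[0,0,0]},
    {"gripper":-0.3,"linear":[0.006,0.091,0],"delta_rot":[0,0,0]},
    {"gripper":-0.3,"linear":[0.006,0.091,0],"delta_rot":[0,0,0]}
  ]
}}

```text
clock: 11.95
position: [0.4654, 0.072, 0.1278]
ee_rot: [-0.0, 1.0, 0.002, 0.001]
contact_force: [0.5, -0.7, -0.4]
width: 0.0557
gripper_force: 0.0
```

```bash
python3 - <<'E'
from h import *
c=cam("top");s=cam("side"); x=get_state();print(x["position"],x["width"])
cv2.imwrite("pics/o5.png",np.hstack([cv2.resize(c[0][160:320,340:500],(400,400)),cv2.resize(s[0][60:200,260:400],(400,400))]))
E
```

```text
[0.46526751 0.06988749 0.12761003] 0.05551729425786575
```

View pics/o5.png

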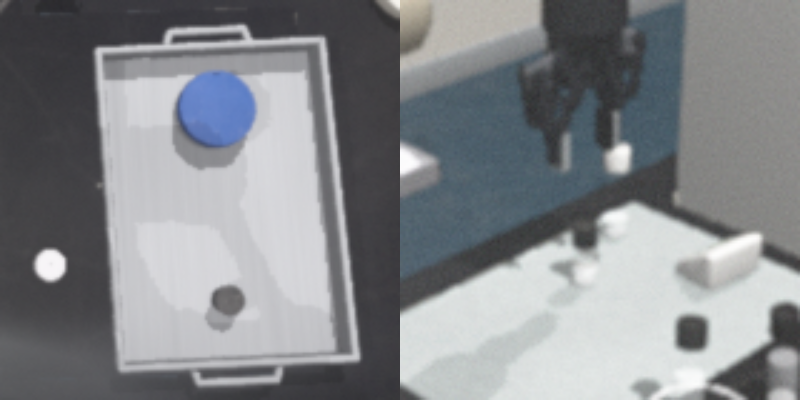

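The tin and stopper stand in the tray (top crop: (217,108) and (228,300)). The gripper is centred over the short vial's cap at side crop (584,232), and the tall white-capped vial behind it is clear of the fingers. I'll grasp it.

{"op": "send_rows", "data": {
  "increments": [
    {"gripper":-0.3,"linear":[0,0,-0.035],"delta_rot":[0,0,0]},
    {"gripper":-0.3,"linear":[0,0,-0.065],"delta_rot":[0,0,0]},
    {"gripper":-0.3,"linear":[0,0,-0.09],"delta_rot":[0,0,0]},
    {"gripper":-0.3,"linear":[0,0,-0.107],"delta_rot":[0,0,0]},
    {"gripper":-0.3,"linear":[0,0,-0.109],"delta_rot":[0,0,0]},
    {"gripper":0.2,"linear":[0,0,-0.109],"delta_rot":[0,0,0]},
    {"gripper":1,"linear":[0,0,-0.109],"delta_rot":[0,0,0]},
    {"gripper":1,"linear":[0,0,-0.109],"delta_rot":[0,0,0]}
  ],
  "newtons": 30
}}

```text
clock: 12.85
position: [0.4663, 0.0697, 0.0195]
ee_rot: [0.0, 1.0, -0.0, 0.001]
contact_force: [-0.0, -0.7, 0.1]
width: 0.0251
gripper_force: 29.4
```

{"op": "send_rows", "data": {
  "increments": [
    {"gripper":1,"linear":[0,0,0],"delta_rot":[0,0,0]},
    {"gripper":1,"linear":[0,0,0],"delta_rot":[0,0,0]},
    {"gripper":1,"linear":[0,0,0],"delta_rot":[0,0,0]}
  ]
}}

```text
clock: 13.15
position: [0.4662, 0.0697, 0.0193]
ee_rot: [0.0, 1.0, 0.0, 0.001]
contact_force: [0.1, -2.8, 6.3]
width: 0.0247
gripper_force: 29.9
```

{"op": "send_rows", "data": {
  "increments": [
    {"gripper":1,"linear":[0,0,0.015],"delta_rot":[0,0,0]},
    {"gripper":1,"linear":[0,0,0.05],"delta_rot":[0,0,0]},
    {"gripper":1,"linear":[0,0,0.09],"delta_rot":[0,0,0]},
    {"gripper":1,"linear":[0.002,-0.02,0.1],"delta_rot":[0,0,0]},
    {"gripper":1,"linear":[0.006,-0.06,0.1],"delta_rot":[0,0,0]},
    {"gripper":1,"linear":[0.01,-0.1,0.1],"delta_rot":[0,0,0]},
    {"gripper":1,"linear":[0.014,-0.14,0.1],"delta_rot":[0,0,0]},
    {"gripper":1,"linear":[0.018,-0.18,0.1],"delta_rot":[0,0,0]}
  ]
}}

```text
clock: 13.95
position: [0.4829, -0.111, 0.1184]
ee_rot: [-0.0, 1.0, 0.0, 0.0]
contact_force: [0.5, 0.2, -0.3]
width: 0.0253
gripper_force: 29.7
```

{"op": "send_rows", "data": {
  "increments": [
    {"gripper":1,"linear":[0.004,-0.04,0],"delta_rot":[0,0,0]},
    {"gripper":1,"linear":[0.008,-0.08,0],"delta_rot":[0,0,0]},
    {"gripper":1,"linear":[0.012,-0.12,0],"delta_rot":[0,0,0]},
    {"gripper":1,"linear":[0.016,-0.16,0],"delta_rot":[0,0,0]},
    {"gripper":1,"linear":[0.019,-0.2,0],"delta_rot":[0,0,0]},
    {"gripper":1,"linear":[0.021,-0.225,0],"delta_rot":[0,0,0]},
    {"gripper":1,"linear":[0.021,-0.231,0],"delta_rot":[0,0,0]},
    {"gripper":1,"linear":[0.021,-0.231,0],"delta_rot":[0,0,0]}
  ]
}}

```text
clock: 14.75
position: [0.5038, -0.3411, 0.1178]
ee_rot: [-0.001, 1.0, -0.001, -0.0]
contact_force: [0.1, 0.9, -0.8]
width: 0.0251
gripper_force: 29.7
```

```bash
python3 - <<'E'
from h import *
s=cam("side"); x=get_state();print(x["position"],x["width"],x["gripper_force"])
cv2.imwrite("pics/o6.png",cv2.resize(s[0][80:290,120:330],(500,500)))
E
```

```text
[ 0.50366249 -0.33987101  0.11785781] 0.025375891523618174 29.748658718308434
```

View pics/o6.png

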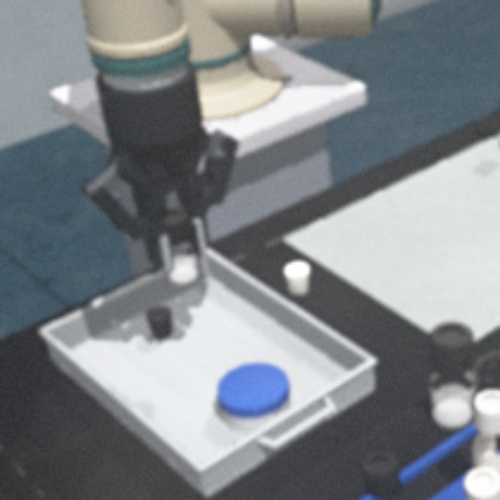

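The vial hangs upright between the fingers at (183,255). The stopper (160,322) and tin (253,390) stand in the tray. I'll lower and release the vial.

{"op": "send_rows", "data": {
  "increments": [
    {"gripper":1,"linear":[0,0,-0.03],"delta_rot":[0,0,0]},
    {"gripper":1,"linear":[0,0,-0.06],"delta_rot":[0,0,0]},
    {"gripper":1,"linear":[0,0,-0.085],"delta_rot":[0,0,0]},
    {"gripper":1,"linear":[0,0,-0.095],"delta_rot":[0,0,0]},
    {"gripper":1,"linear":[0,0,-0.098],"delta_rot":[0,0,0]},
    {"gripper":1,"linear":[0,0,-0.1],"delta_rot":[0,0,0]},
    {"gripper":1,"linear":[0,0,-0.1],"delta_rot":[0,0,0]}
  ]
}}

```text
clock: 15.5
position: [0.5049, -0.341, 0.0197]
ee_rot: [0.001, 1.0, 0.0, 0.001]
contact_force: [0.2, -0.1, 0.4]
width: 0.0252
gripper_force: 29.8
```

{"op": "send_rows", "data": {
  "increments": [
    {"gripper":0.2,"linear":[0,0,0],"delta_rot":[0,0,0]},
    {"gripper":0,"linear":[0,0,0],"delta_rot":[0,0,0]},
    {"gripper":-0.2,"linear":[0,0,0],"delta_rot":[0,0,0]},
    {"gripper":-0.2,"linear":[0,0,0],"delta_rot":[0,0,0]},
    {"gripper":-0.2,"linear":[0,0,0.02],"delta_rot":[0,0,0]},
    {"gripper":-0.2,"linear":[0,0,0.05],"delta_rot":[0,0,0]},
    {"gripper":-0.2,"linear":[0,0,0.09],"delta_rot":[0,0,0]},
    {"gripper":-0.2,"linear":[0,0,0.13],"delta_rot":[0,0,0]}
  ]
}}

```text
clock: 16.3
position: [0.5038, -0.3408, 0.1492]
ee_rot: [-0.0, 1.0, -0.0, -0.0]
contact_force: [0.7, -0.5, -0.2]
width: 0.051
gripper_force: 0.0
```

{"op": "send_rows", "data": {
  "increments": [
    {"gripper":-0.2,"linear":[0,0.04,0.02],"delta_rot":[0,0,0]},
    {"gripper":-0.2,"linear":[0,0.08,0.03],"delta_rot":[0,0,0]},
    {"gripper":-0.2,"linear":[0,0.12,0.04],"delta_rot":[0,0,0]},
    {"gripper":-0.2,"linear":[0,0.16,0.04],"delta_rot":[0,0,0]},
    {"gripper":-0.2,"linear":[0,0.2,0.04],"delta_rot":[0,0,0]},
    {"gripper":-0.2,"linear":[0,0.24,0.04],"delta_rot":[0,0,0]},
    {"gripper":-0.2,"linear":[0,0.25,0.04],"delta_rot":[0,0,0]},
    {"gripper":-0.2,"linear":[0,0.25,0.04],"delta_rot":[0,0,0]}
  ]
}}

```text
clock: 17.1
position: [0.5041, -0.0898, 0.1885]
ee_rot: [0.0, 1.0, 0.001, 0.0]
contact_force: [0.2, 0.1, 0.0]
width: 0.0514
gripper_force: 0.0
```

```bash
python3 - <<'E'
from h import *
c=cam("top");s=cam("side"); x=get_state();print(x["position"],x["contact_force"])
cv2.imwrite("pics/o7.png",np.hstack([cv2.resize(c[0][160:320,340:500],(400,400)),cv2.resize(s[0][100:290,130:320],(400,400))]))
E
```

```text
[ 0.50453311 -0.09191557  0.1884471 ] [ 0.50912589 -0.16973866 -0.04831811]
```

View pics/o7.png

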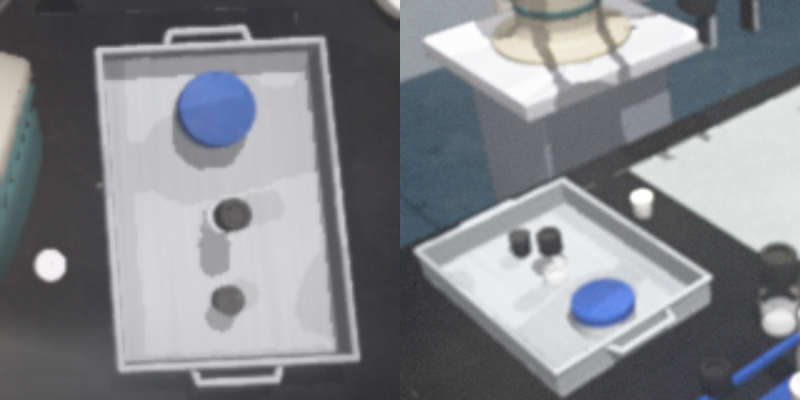

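The tin (217,108), vial (232,215) and stopper (228,300) all stand upright in the tray, and the gripper is clear. I'll hand it in.

```bash
python3 -c "from rig import sign_off; print(sign_off())"
```

```text
the job is handed in; nothing more can be done
None
```

The septa tin, the black stopper and the short vial all stand upright on the tray floor, and the job was handed in at about 17 s of the 72 s allowed.

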